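Set the guide straightedge and index the telescopic stop

TASK

Stand the aluminium straightedge on the fixture's base plate, flush along the long face of the clamped block and roughly centred on it. Then pull up the plunger knob on the telescopic stop, slide the stop on by one hole so that its spring pad bears on the straightedge, and let the pin down fully into that hole. Finish still holding the knob with the pin home, ready for me to fit the safety clip, and leave the other things on the bench where they are.

Things in the scene. Friction and masses are not known exactly. Their poses are not given: they have to be found in the camera images.
- fixture: Fixed fixture on a dark base plate, x -100 to 100, y -310 to 80 mm, 8 mm thick. Origin: on the bench, below the middle of the clamped block's guide face; z up. The block lies on the +y side, the telescopic stop on the -y side, along y at x = 0: fixed perforated inner tube and sliding outer section, 40 x 40 x 120 mm, top 50 mm above the bench, knob on top, pad in front
- guide_face (a point): Middle of the top edge of the aluminium block's guide face, 33 mm above the bench, at x = 0, y = 0 in the fixture's axes. The face is 180 mm long along x; the block reaches 60 mm to +y. Two strap clamps hold it at x = -70 and +70 mm, y = 35 to 79 mm, no higher than 60 mm above the bench
- straightedge: Loose box-section aluminium straightedge with black end caps, 200 mm along its x, 24 mm wide along its y, 60 mm tall, about 0.3 kg, standing on its narrow edge on the bench at the start. Origin: centre of the underside. Laid flush on the base plate its origin is at y = -12 mm, z = 8 mm in the fixture's axes; either end may lead
- stop_arm (a joint): Slide of the outer section along the fixture's +y (m): 0 as it starts with the pin in its hole, 0.050 at the next hole, towards the block (1.2 mm of play each way in a hole); travel -0.005 to 0.062; about 2.5 N of friction
- plunger (a joint): Lock plunger on top of the outer section (m): 0 = pin fully down, grows as the knob is pulled up, stop at 0.014. The pin (10 mm, round-ended) clears the hole at 0.010. A spring pushes it down, 6 N at the bottom to 11 N at the top
- knob: Black round plunger knob, 32 mm diameter, 31 mm high, vertical axis, moves with the plunger and the stop. Origin: centre of its underside, 68 mm above the bench with the pin down, at x = 0, y = -170 mm in the fixture's axes at the start (-120 mm at the next hole). Below it a steel barrel of 25 mm diameter at most rises from the section's top (50 mm) to 66 mm
- stop_pad: Round rubber spring pad, 20 mm diameter, on a rod in front of the outer section; origin at the middle of its front face, 26 mm above the bench, at y = -69 mm in the fixture's axes at the start. It yields up to 11 mm along -y, 2 N at first and 0.5 N more per mm; at the next hole it is pressed in about 5 mm by a flush straightedge
- next_hole (a point): Mouth of the hole in the inner tube where the pin must end, 45 mm above the bench, at x = 0, y = -120 mm in the fixture's axes; hidden inside the section at the end
- part_a: Bystander: ported steel sleeve, 44 mm diameter, 56 mm high, standing on the base plate beside the stop. Origin: centre of the underside
- part_b: Bystander: the same kind of steel sleeve, standing on the bench. Origin: centre of the underside
- part_c: Bystander: the same kind of steel sleeve, standing on the bench. Origin: centre of the underside
- spanner: Bystander: small steel spanner, 130 mm, lying on the base plate beside the stop. Origin: centre of the underside
- brush: Bystander: brush, 190 mm, lying on the bench. Origin: centre of the underside
- flat_file: Bystander: flat file with wooden handle, 250 mm, lying on the bench. Origin: underside, near the middle
- scraper: Bystander: hand scraper with black handle, 140 mm, lying on the bench. Origin: underside, near the middle
Mind the look-alikes: they are no part of the job. What is shaped like the straightedge but red is not meant.

How it is judged:
On the way, in this order (a step that is already met when the one before it is completed fails the run):
1. the straightedge stands on the base plate, flush along the block's face (y of straightedge in the frame of fixture between -0.0155 and -0.009 m and x of straightedge in the frame of fixture between -0.04 and 0.04 m and z of straightedge in the frame of fixture below 0.012 m and angle between the x axis of straightedge and the x axis of fixture, either way round below 0.035 rad), for 0.2 s.
2. the plunger is pulled up so that the pin is out of its hole (value of joint plunger above 0.008 m), for 0.05 s.
3. the stop is at the next hole and the pin is down in it (value of joint stop_arm between 0.047 and 0.053 m and value of joint plunger below 0.003 m), for 0.1 s.
At the end, for the whole second after the job is handed in: Straightedge on the plate within 2.5 mm of the block face, parallel within 0.025 rad, centred within 40 mm; stop within 3 mm of the next hole, plunger under 3 mm, pad pressing on the straightedge (over 1 N); fingers still on the knob (over 3 N) (all of step 3 and y of straightedge in the frame of fixture between -0.0145 and -0.009 m and x of straightedge in the frame of fixture between -0.04 and 0.04 m and z of straightedge in the frame of fixture below 0.011 m and angle between the x axis of straightedge and the x axis of fixture, either way round below 0.025 rad and angle between straightedge's own z axis and vertical below 0.05 rad and contact force between stop_pad and straightedge above 1 N and contact force between the fingers and knob above 3 N); the arm keeps its last pose, push and grip.
It fails at once if another thing on the bench is moved by more than 30 mm (distance of any of part_a, part_b, part_c, spanner, brush, flat_file, scraper from where it was at the start of the episode above 0.03 m).
It also fails if it takes over 53 s, if anything falls off the work surface, if the arm or the gripper's body presses on something with over 40 N, if the wrist force passes 120 N, or if a joint passes its speed limit or range.

ROBOT

A 7-joint arm with a two-finger parallel gripper is mounted at the origin on the work surface. World frame = base frame: x ahead of the robot, y to its left, z up, the work surface at z = 0. Lengths are in m, angles in rad, forces in N, time in s.
With the tool pointing down it reaches from about 0.4 to 0.85 m from the base axis. Payload 10.4 kg.
Tool frame: the origin (TCP) lies between the finger pads; the fingertips stand 8 mm ahead of it and the grasp point (between the pads) lies 11 mm behind it; z points along the fingers, x is the direction in which the jaws open and shut, and the axes are right-handed (so a half turn about z gives the same grasp; the last joint's range is limited). The gripper opens to 87 mm and grips with 3 to 60 N. Pads are 19 mm wide; open, the fingers measure 117 mm over their backs; the gripper's body (75 mm by 190 mm) begins 51 mm behind the grasp point.
Start: joints at [-1.185, 0.332, -0.065, 1.46, 0.022, 1.35, -0.088], TCP at [0.248, 0.574, 0.231] pointing down, gripper open.
Joint ranges: [-2.6, 2.6], [-0.5, 2.12], [-1.47, 1.34], [0.16, 2.42], [-1.27, 4.41], [0.06, 2.06], [-2.6, 2.6]. Speed limits (rad/s): [2.22, 2.22, 2.79, 2.79, 3.14, 3.14, 3.14].

INTERFACE

Orientations are given as a unit quaternion [x, y, z, w].
In Python, from bench import r, viewer gives the robot as it stands.
- The arm moves only by the tool apply_moves, never from a script. Its argument "increments" is a list of rows, each an object with "grip": the closure in counts, from 0 (fully open) to 255 (shut); "xyz": the shift along the tool's x, y, z in mm, a list of three; "rotation": the turn, a rotation vector about the tool's x, y, z in degrees, a list of three. A call has 1 to 5 rows; each row is the pose to reach, as a shift and turn from the pose measured when the call began, along the tool's axes at that moment; what a row does not reach only later rows make up. A row lasts 1/8 s, in which the tool goes at most 62.5 mm and 10.7 degrees, less where a joint would pass 70% of its speed; a pose out of reach is approached as far as the arm can. A call with a gripper value outside its range is refused whole. The fingers move at their own pace and stop on an object; "squeeze" is the grip in N (left out, the last holds). Time passes only in rows, so rows that repeat a pose let the fingers close. It gives the time, the measured TCP pose, the force and the opening at its end, in the units of the state.
- r.read_state(): the state, without advancing time (a new reading comes with each control period).
- viewer.camera(name): name is "scene" or "top"; returns a dict with "img" (400x640x3 uint8, blue, green, red), "range_z" (400x640 float32, m along the optical axis (not along the pixel's ray), 0 where there is no reading), "vertical_fov" (degrees; the focal length in pixels is half the picture's height over the tangent of half this angle, whatever the lens; pixels are square), "cx", "cy" (the principal point, pixels), "D" ([k1, k2, p1, p2, k3] as OpenCV has them; the pictures are not rectified), "rvec" (rotation vector, rad) and "tvec" (3), from world to camera coordinates, as OpenCV has them. Camera axes: x right, y down, z forward; pixel columns grow to the right and rows downward; lengths in m; the calibration is good to about 2 mm. A picture is of the moment at which its call begins.
- r.close_job(): hands the job in, once; it reports no verdict.
The state is a dict: "time": time; "joint_positions": joint angles; "joint_vel": joint speeds; "joint_torque": joint torques, N m; "ee_pos": TCP position; "eef_rot": TCP orientation; "ft_force": force on the tool from outside, world axes, zero at the start; "torque": the same for the moment, N m; "width": finger opening in m.
Only numpy, scipy, OpenCV 4.12 (cv2) and the standard library are available. Lean on these libraries where they do the work, as an engineer would, in place of code of your own. Each camera call takes 0.05 s, during which the arm holds its last target.

## Working session

There is one attempt and no reset: what is moved stays moved. The work goes in short steps, Python scripts to look and compute and a tool call to move; the robot and the scene stay as the last step left them, time stands still between calls to the robot, and variables do not carry over. Pictures are saved under pics/ and viewed, and the job is handed in when it is done.

Besides the shell and the picture viewer there is one more tool, called after "Call:" as a command line: name --argument value ..., lists and objects as JSON in quotes. apply_moves: Moves the arm, as the interface text tells. Its arguments: {"type":"object","properties":{"increments":{"type":"array","items":{"type":"object","properties":{"grip":{"type":"number"},"xyz":{"type":"array","items":{"type":"number"}},"rotation":{"type":"array","items":{"type":"number"}}}}},"squeeze":{"type":"number"}},"required":["increments"]}

```bash
ls; mkdir -p pics
cat > h.py <<'E'
import numpy as np, cv2, pickle
from scipy.spatial.transform import Rotation as R
def grab(viewer,n,tag):
    d=viewer.camera(n); cv2.imwrite(f'pics/{n}_{tag}.png',d['img']); pickle.dump(d,open(f'{n}_{tag}.pkl','wb')); return d
def load(n,tag): return pickle.load(open(f'{n}_{tag}.pkl','rb'))
def K(d):
    f=d['img'].shape[0]/2/np.tan(np.radians(d['vertical_fov'])/2)
    return np.array([[f,0,d['cx']],[0,f,d['cy']],[0,0,1.]])
def rays(d,px):
    u=cv2.undistortPoints(np.array(px,float).reshape(-1,1,2),K(d),np.array(d['D'],float)).reshape(-1,2)
    Rm=cv2.Rodrigues(np.array(d['rvec'],float))[0]; t=np.array(d['tvec'],float).ravel()
    v=np.c_[u,np.ones(len(u))]
    return -Rm.T@t, v@Rm   # origin, dirs (z_cam=1)
def onplane(d,px,z):
    o,v=rays(d,px); return o+v*((z-o[2])/v[:,2])[:,None]
def depthpts(d,px):
    o,v=rays(d,px); px=np.array(px).astype(int).reshape(-1,2)
    return o+v*d['range_z'][px[:,1],px[:,0]][:,None]
def cloud(d):
    h,w=d['range_z'].shape; g=np.stack(np.meshgrid(np.arange(w),np.arange(h)),-1).reshape(-1,2)
    return depthpts(d,g).reshape(h,w,3)
def proj(d,P):
    return cv2.projectPoints(np.array(P,float).reshape(-1,1,3),np.array(d['rvec'],float),np.array(d['tvec'],float),K(d),np.array(d['D'],float))[0].reshape(-1,2)
E
python3 - <<'E'
from h import *
from bench import r,viewer
print(r.read_state())
for n in('scene','top'):
    d=grab(viewer,n,'0'); print(n,{k:d[k] for k in d if k not in('img','range_z')},rays(d,[[320,200]]))
E
```

```text
pics
{'time': 0.0, 'joint_positions': array([-1.18460533,  0.33280115, -0.06469569,  1.46094273,  0.02159024,
        1.34984116, -0.08845335]), 'joint_vel': array([-1.49839465e-03,  1.11533324e-03,  6.66978495e-04, -3.96117361e-05,
        8.57488299e-04, -7.19496326e-04, -1.77717585e-03]), 'joint_torque': array([ 4.21514260e-04, -6.23258615e+01,  2.46090547e-02, -3.89895773e+01,
       -6.14201557e-02,  3.98478890e-02,  1.65924944e-04]), 'ee_pos': array([0.24829905, 0.57317364, 0.22979738]), 'eef_rot': array([ 8.35895707e-01,  5.48887918e-01, -5.27701860e-04,  3.77293414e-04]), 'ft_force': array([-0.20622576,  0.26370172,  0.56624207]), 'torque': array([ 0.00808866, -0.01069522,  0.01756911]), 'width': 0.0871483625060573}
scene {'vertical_fov': 50.71445543157065, 'cx': 318.19194472310323, 'cy': 199.12198797638035, 'D': array([-0.09249899,  0.        ,  0.        ,  0.        ,  0.        ]), 'rvec': array([ 1.80319009,  1.72308821, -0.69846203]), 'tvec': array([-0.03955925, -0.29902991,  1.73971977])} (array([ 1.42729937, -0.02681923,  1.03908899]), array([[-0.6945646 ,  0.03681354, -0.71850363]]))
top {'vertical_fov': 43.95764050689537, 'cx': 321.62939270679016, 'cy': 195.32375107080253, 'D': array([-0.04733208,  0.        ,  0.        ,  0.        ,  0.        ]), 'rvec': array([ 2.13415421, -2.08902947,  0.19845135]), 'tvec': array([0.01525728, 0.47387269, 1.69000095])} (array([0.13053567, 0.00189556, 1.75038515]), array([[ 0.18804793,  0.01661513, -0.98207015]]))
```

View pics/scene_0.png

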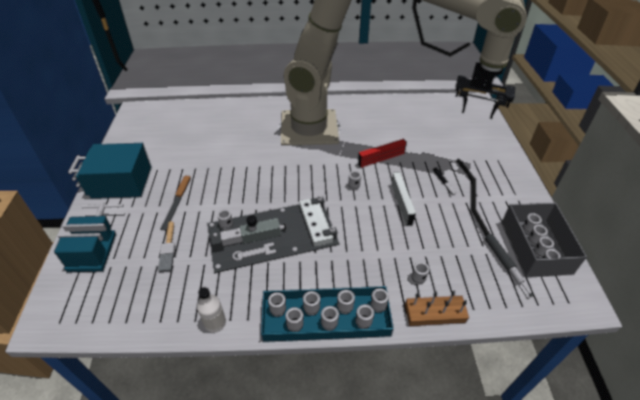

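View pics/top_0.png

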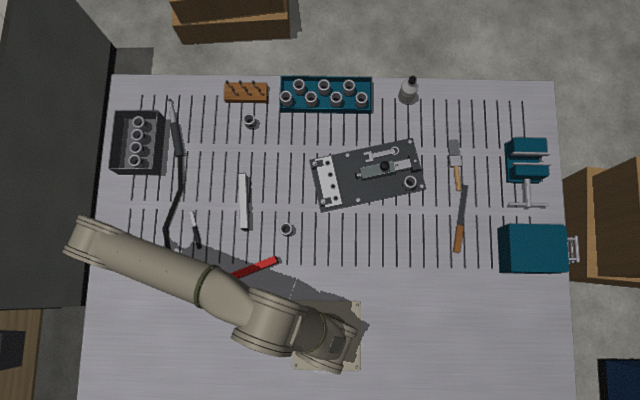

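Straightedge candidates: the silver bar at scene (403,198) / top (243,201), and the red bar at scene (382,152) / top (255,268). The silver one with black caps fits the description and the red one is excluded. The fixture is at scene (270,235) / top (367,174). I'll confirm this in enlarged crops.

Run:
```python
from h import *
s=load('scene','0')['img'];t=load('top','0')['img']
a=cv2.resize(s[165:280,200:440],None,fx=3.3,fy=3.3,interpolation=cv2.INTER_CUBIC)
cv2.imwrite('pics/c1.png',a)
b=cv2.resize(t[120:250,225:435],None,fx=3.8,fy=3.8,interpolation=cv2.INTER_CUBIC)
cv2.imwrite('pics/c2.png',b)
```

```text
(no output)
```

View pics/c1.png

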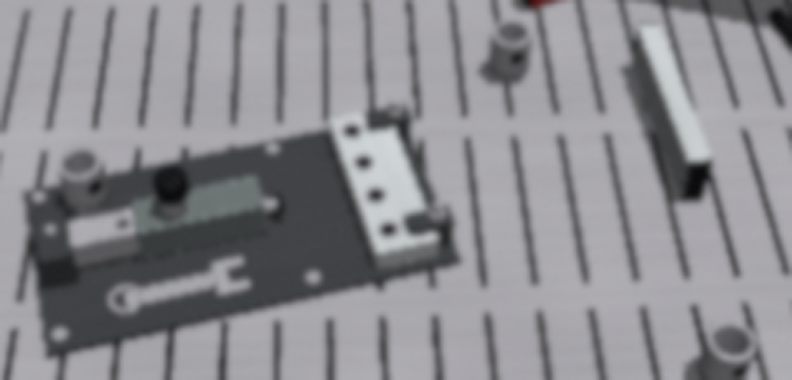

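View pics/c2.png

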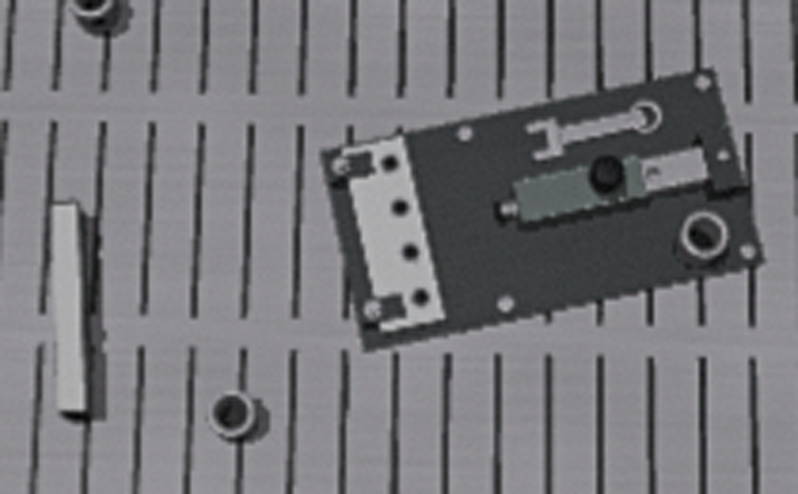

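Run:
```python
from h import *
def comps(d,mask,name,zs,amin=60):
    n,l,st,c=cv2.connectedComponentsWithStats(mask.astype(np.uint8),connectivity=4)
    for i in range(1,n):
        if st[i,4]<amin: continue
        cn=max(cv2.findContours((l==i).astype(np.uint8),cv2.RETR_EXTERNAL,cv2.CHAIN_APPROX_NONE)[0],key=len).reshape(-1,2)
        for z in zs:
            P=onplane(d,cn,z)[:,:2]*1000
            rc=cv2.minAreaRect(P.astype(np.float32))
            print(name,st[i],c[i].round(1),'z',z,'rect',np.round(rc[0],1),np.round(rc[1],1),round(rc[2],2))
for n in('top','scene'):
    d=load(n,'0');img=d['img'];hsv=cv2.cvtColor(img,cv2.COLOR_BGR2HSV)
    C=cloud(d)
    if n=='top': roi=np.s_[120:250,225:435]
    else: roi=np.s_[165:280,200:440]
    m=np.zeros(img.shape[:2],bool);m[roi]=True
    g=hsv[...,2]
    print(n,'plate px', img[150,340] if n=='top' else img[230,290])
    br=m&(g>175)&(hsv[...,1]<40)
    comps(d,br,n+' bright',[0.06,0.033])
    dk=m&(g<85)
    dk=cv2.morphologyEx(dk.astype(np.uint8),cv2.MORPH_OPEN,np.ones((3,3)))>0
    comps(d,dk,n+' dark',[0.008],200)
    gr=m&(img[...,1].astype(int)-img[...,2]>8)
    comps(d,gr,n+' green',[0.05])
    # depth heights
    for nm,px in (dict(bar=(243,201),block=(325,175),plate=(345,165),knob=(384,166),sect=(370,171)) if n=='top' else dict(bar=(402,190),block=(317,222),plate=(290,240),knob=(252,219))).items():
        print(nm,C[px[1],px[0]].round(4))
```

```text
top plate px [142 136 137]
top dark [ 320  139  104   73 3693] [374.3 174.5] z 0.008 rect [ 564.7 -140.4] [203.1 393.7] 13.63
top dark [243 177  10  54 278] [248.8 204.4] z 0.008 rect [447.1 290.8] [193.6  32. ] 2.82
bar [0.4462 0.2995 0.0541]
block [0.548  0.0151 0.0432]
plate [ 0.5974 -0.0567  0.0006]
knob [ 0.5695 -0.1872  0.1021]
sect [ 0.5642 -0.1437  0.0495]
scene plate px [71 69 67]
scene bright [275 168   7  18  95] [277.8 177.3] z 0.06 rect [ 361.7 -114.6] [86.5 20.5] 1.49
scene bright [275 168   7  18  95] [277.8 177.3] z 0.033 rect [ 332.4 -117. ] [88.9 21.1] 1.49
scene bright [367 168   8  15  80] [370.3 175.3] z 0.06 rect [368.2 201.8] [69.9 22.9] 3.79
scene bright [367 168   8  15  80] [370.3 175.3] z 0.033 rect [339.  208.1] [71.8 23.6] 3.79
scene bright [262 171   7  14  63] [265.5 177.5] z 0.06 rect [ 365.8 -158.9] [65.4 20.6] 2.17
scene bright [262 171   7  14  63] [265.5 177.5] z 0.033 rect [ 336.5 -162.5] [67.2 21.1] 2.17
scene bright [394 172  39  43 490] [410.6 196.5] z 0.06 rect [455.7 339. ] [200.4  94.7] 5.04
scene bright [394 172  39  43 490] [410.6 196.5] z
[... 1356 characters left out ...]
8 76.5] 14.19
scene bright [431 266   9  14  96] [435.9 271.8] z 0.06 rect [776.7 334.4] [22.9 43.6] 86.82
scene bright [431 266   9  14  96] [435.9 271.8] z 0.033 rect [758.8 344.4] [23.6 44.8] 86.82
scene bright [320 270   9  10  76] [323.7 274.9] z 0.06 rect [767.5  20.5] [22.3 29.7] 87.21
scene bright [320 270   9  10  76] [323.7 274.9] z 0.033 rect [749.3  21.8] [22.9 30.5] 87.21
scene dark [392 181  23  45 348] [401.7 207.4] z 0.008 rect [451.6 303.7] [209.2  49.6] 4.02
scene dark [ 208  206  117   67 3528] [262.4 238. ] z 0.008 rect [ 577.7 -159.5] [200.5 344.5] 13.63
bar [0.447  0.2974 0.0601]
block [0.5486 0.0106 0.0303]
plate [ 0.5967 -0.0761  0.0042]
knob [ 0.5846 -0.1854  0.0951]
```

Run:
```python
from h import *
def rect(d,mask,zs,seed,name):
    n,l,st,c=cv2.connectedComponentsWithStats(mask.astype(np.uint8),connectivity=4)
    i=l[seed[1],seed[0]]
    if i==0: print(name,'seed miss');return
    cn=max(cv2.findContours(cv2.resize((l==i).astype(np.uint8),None,fx=1,fy=1),cv2.RETR_EXTERNAL,cv2.CHAIN_APPROX_NONE)[0],key=len).reshape(-1,2)
    for z in zs:
        P=onplane(d,cn,z)[:,:2]*1000
        rc=cv2.minAreaRect(P.astype(np.float32))
        print(name,st[i],c[i].round(1),'z',z,'rect',np.round(rc[0],1),np.round(rc[1],1),round(rc[2],2),'cent',(onplane(d,c[i],z)[0]*1000).round(1))
for n in('top','scene'):
    d=load(n,'0');img=d['img'];g=cv2.cvtColor(img,cv2.COLOR_BGR2GRAY)
    if n=='top': s=dict(bar=(243,201),block=(322,182),knob=(384,166))
    else: s=dict(bar=(402,190),block=(317,222),knob=(252,219))
    print(n,{k:(img[v[1],v[0]],) for k,v in s.items()}, 'profile bar', g[201,230:260] if n=='top' else g[190,388:420])
    for th in ((160,170,178,186) if n=='top' else (185,195,205)):
        rect(d,g>th,[.06],s['bar'],f'bar{th}')
        rect(d,g>th,[.033],s['block'],f'block{th}')
    for th in (30,38,46): rect(d,g<th,[.099,.09,.083],s['knob'],f'knob{th}')
```

```text
top {'bar': (array([174, 173, 172], dtype=uint8),), 'block': (array([174, 174, 173], dtype=uint8),), 'knob': (array([48, 46, 43], dtype=uint8),)} profile bar [145 143 145 145 145  88  54 129 148 159 172 170 172 173 173 177 102  41
  36  21  55  80 138 145 144 144 144 144 143 143]
bar160 [239 174   8  54 334] [242.2 200.6] z 0.06 rect [447.8 301.6] [189.6  21.8] 5.09 cent [446.4 301.3  60. ]
block160 [317 156  25  51 562] [328.1 181.7] z 0.033 rect [528.8   4.9] [176.9  57.2] 13.63 cent [526.2   3.6  33. ]
bar170 [240 174   7  53 268] [242.6 200.2] z 0.06 rect [449.6 300.2] [185.8  18.7] 5.02 cent [447.8 299.9  60. ]
block170 [317 156  24  50 432] [328.4 181.1] z 0.033 rect [530.1   3.9] [173.6  55.7] 14.47 cent [528.6   2.6  33. ]
bar178 seed miss
block178 seed miss
bar186 seed miss
block186 seed miss
knob30 seed miss
knob38 seed miss
knob46 [380 161   9  10  74] [384.2 165.5] z 0.099 rect [ 572.1 -187.6] [27.6 32.3] 89.91 cent [ 572.  -188.2   99. ]
knob46 [380 161   9  10  74] [384.2 165.5] z 0.09 rect [ 574.5 -188.6] [27.7 32.5] 89.91 cent [ 574.4 -189.2   90. ]
knob46 [380 161   
[... 1138 characters left out ...]

knob38 [247 216  10  10  81] [251.3 220.5] z 0.099 rect [ 594.  -185.8] [37.1 26.7] 4.03 cent [ 593.9 -186.4   99. ]
knob38 [247 216  10  10  81] [251.3 220.5] z 0.09 rect [ 586.  -187.4] [37.4 26.9] 4.03 cent [ 585.9 -187.9   90. ]
knob38 [247 216  10  10  81] [251.3 220.5] z 0.083 rect [ 579.8 -188.5] [37.7 27.1] 4.03 cent [ 579.7 -189.1   83. ]
knob46 [246 216  11  11  96] [251.2 220.8] z 0.099 rect [ 595.7 -187.3] [40.8 29.8] 3.19 cent [ 594.9 -186.6   99. ]
knob46 [246 216  11  11  96] [251.2 220.8] z 0.09 rect [ 587.7 -188.8] [41.2 30. ] 3.19 cent [ 587.  -188.1   90. ]
knob46 [246 216  11  11  96] [251.2 220.8] z 0.083 rect [ 581.5 -190. ] [41.5 30.3] 3.19 cent [ 580.8 -189.3   83. ]
```

```bash
cat >> h.py <<'E'
def edge(d,p0,dirn,L,z,pol,step=0.25):
    """subpixel step edge along world line p0+s*dirn (mm) at height z; pol=+1 dark->bright"""
    g=cv2.GaussianBlur(cv2.cvtColor(d['img'],cv2.COLOR_BGR2GRAY),(0,0),0.7).astype(np.float32)
    s=np.arange(-L,L+step,step); P=np.c_[(np.array(p0)+s[:,None]*np.array(dirn))/1000,np.full(len(s),z)]
    px=proj(d,P).astype(np.float32)
    v=cv2.remap(g,px[None,:,0],px[None,:,1],cv2.INTER_CUBIC)[0]
    gr=np.gradient(v)*pol; gr=cv2.GaussianBlur(gr[None],(0,0),4)[0]
    i=np.argmax(gr); return s[i],gr[i]
E
python3 - <<'E'
from h import *
th=np.radians(13.63);ex=np.array([np.cos(th),np.sin(th)]);ey=np.array([-ex[1],ex[0]])
O=np.array([536.5,-24.8])
b=np.radians(5.2);bx=np.array([np.cos(b),np.sin(b)]);by=np.array([-bx[1],bx[0]]);B=np.array([450,302.])
for n in('top','scene'):
    d=load(n,'0')
    xs=np.arange(-70,71,10.); e=np.array([edge(d,O+x*ex,ey,12,.033,1)[0] for x in xs])
    ok=abs(e-np.median(e))<4
    p=np.polyfit(xs[ok],e[ok],1); print(n,'face off',p[1].round(2),'slope deg',np.degrees(p[0]).round(2),e.round(1))
    for side,q in (('x-',-1),('x+',1)):
        print('block end',side,[round(edge(d,O+q*90*ex+y*ey,ex,14,.033,-q)[0],1) for y in(6,12,18,24)])
    for z in(.06,):
      for nm,q in(('y-',-12),('y+',12)):
        xs=np.arange(-70,71,10.);e=np.array([edge(d,B+x*bx+q*by,by,8,z,-np.sign(q))[0] for x in xs])
        ok=abs(e-np.median(e))<3;p=np.polyfit(xs[ok],e[ok],1);print(' bar',nm,p[1].round(2),np.degrees(p[0]).round(2),e.round(1))
      for nm,q in(('x-',-100),('x+',100)):
        print(' barend',nm,[round(edge(d,B+q*bx+y*by,bx,18,z,-np.sign(q))[0],1) for y in(-6,0,6)])
    # plate edges z=.008
    for nm,pts,dr,pol in(('px-',[-100*ex+y*ey for y in(-280,-100,-60,-30)],ex,-1),('px+',[100*ex+y*ey for y in(-280,-200,-100,-60)],ex,1),('py-',[x*ex-310*ey for x in(-60,40,80)],ey,-1),('py+',[x*ex+80*ey for x in(-40,0,40)],ey,1)):
        print(' plate',nm,[round(edge(d,O+p,dr,14,.008,pol)[0],1) for p in pts])
E
```

```text
top face off 0.33 slope deg -0.14 [ 0.8  0.2  0.8 -0.2  0.5  1.   0.   0.5 -0.2  0.5  0.8 -0.2  0.8 -0.2
  0.2]
block end x- [np.float64(-0.2), np.float64(0.0), np.float64(-0.2), np.float64(0.0)]
block end x+ [np.float64(-1.0), np.float64(-2.5), np.float64(-1.5), np.float64(-1.5)]
 bar y- -1.37 0.01 [-1.8 -2.5 -0.5 -0.5 -0.5 -1.  -1.2 -1.5 -2.  -2.2 -2.  -2.5 -0.8 -0.8
 -0.8]
 bar y+ 0.6 0.29 [-1.5 -2.   8.   8.  -2.8 -2.   2.2  6.8  5.5  2.2  1.8  1.   0.5  0.
 -0.5]
 barend x- [np.float64(0.5), np.float64(1.5), np.float64(2.8)]
 barend x+ [np.float64(-7.0), np.float64(-6.8), np.float64(-6.2)]
 plate px- [np.float64(-1.8), np.float64(-2.5), np.float64(-1.8), np.float64(-2.2)]
 plate px+ [np.float64(-0.8), np.float64(0.8), np.float64(-0.5), np.float64(0.2)]
 plate py- [np.float64(1.0), np.float64(1.0), np.float64(0.2)]
 plate py+ [np.float64(6.8), np.float64(1.0), np.float64(0.2)]
scene face off -1.62 slope deg -0.11 [-0.5 -2.8 -2.2 -1.5 -1.  -0.5 -2.5 -2.  -1.8 -1.2 -1.  -0.5 -2.5 -2.2
 -2. ]
block end x- [np.float64(4.8), np.float64(5.8), np.float64(3.5), np.float64(5.0)]
block end x+ [np.float64(5.0), np.float64(6.5), np.float64(4.2), np.float64(5.8)]
 bar y- -2.33 -0.39 [-1.8 -1.2 -3.2 -2.8 -2.  -1.5 -1.2 -3.2 -2.8 -2.2 -1.8 -1.5 -3.5 -3.2
 -3. ]
 bar y+ -1.13 -0.71 [ 2.5  0.2  0.8  0.8 -1.2 -1.2 -1.2 -3.  -2.8 -3.  -4.8 -4.2 -1.  -1.2
 -0.5]
 barend x- [np.float64(11.8), np.float64(12.0), np.float64(8.5)]
 barend x+ [np.float64(4.8), np.float64(5.2), np.float64(2.0)]
 plate px- [np.float64(5.5), np.float64(2.0), np.float64(3.2), np.float64(7.8)]
 plate px+ [np.float64(8.8), np.float64(9.0), np.float64(7.5), np.float64(7.8)]
 plate py- [np.float64(1.5), np.float64(1.0), np.float64(-0.5)]
 plate py+ [np.float64(7.5), np.float64(-1.8), np.float64(9.2)]
```

Both crops confirm the silver bar with the black end cap. Its centre is about (450, 301) at 5.1°. The fixture origin is about (536.5, -25) at 13.5°, and the knob about (577, -190). Next I'll move above the bar.

```bash
cat >> h.py <<'E'
def go(st,x,y,z,yaw):
    """tool-frame shift (mm) and rotvec (deg) to TCP target (mm), pointing down, tool-x at yaw deg"""
    Rc=R.from_quat(st['eef_rot']); c,s=np.cos(np.radians(yaw)),np.sin(np.radians(yaw))
    Rt=R.from_matrix(np.array([[c,s,0],[s,-c,0],[0,0,-1.]]))
    print('t',round(st['time'],2),'pos',(st['ee_pos']*1000).round(1),'F',st['ft_force'].round(1),'w',round(st['width']*1000,1))
    print('xyz',Rc.inv().apply(np.array([x,y,z])-st['ee_pos']*1000).round(1),'rot',np.degrees((Rc.inv()*Rt).as_rotvec()).round(2))
E
python3 - <<'E'
from h import *
from bench import r
go(r.read_state(),450,301,120,95.1)
E
```

```text
t 0.1 pos [248.3 573.2 229.9] F [ 0.7 -0.5  0.3] w 87.1
xyz [-169.5  293.3  110.1] rot [-1.000e-02  7.000e-02 -2.852e+01]
```

Call:
apply_moves --increments '[{"xyz": [-30,50,0],"rotation": [0,0,-8],"grip": 90},{"xyz": [-60,103,0],"rotation": [0,0,-16],"grip": 90},{"xyz": [-90,156,15],"rotation": [0,0,-24],"grip": 90},{"xyz": [-118,205,40],"rotation": [0,0,-28.5],"grip": 90},{"xyz": [-145,250,65],"rotation": [0,0,-28.5],"grip": 90}]'

```text
time: 0.72
ee_pos: [0.4211, 0.3387, 0.1643]
eef_rot: [0.675, 0.738, -0.0, 0.0]
ft_force: [0.5, 0.6, -1.1]
width: 0.0571
```

Run:
```python
from h import *
from bench import r
go(r.read_state(),450,301,110,95.1)
```

```text
t 0.72 pos [421.1 338.7 164.3] F [ 0.5  0.6 -1.1] w 57.1
xyz [-40.   25.4  54.3] rot [-0.02  0.06  0.  ]
```

Call:
apply_moves --increments '[{"xyz": [-20,13,25],"rotation": [0,0,0],"grip": 90},{"xyz": [-40,25,54],"rotation": [0,0,0],"grip": 90},{"xyz": [-40,25,54],"rotation": [0,0,0],"grip": 90}]'

```text
time: 1.1
ee_pos: [0.4492, 0.2983, 0.1082]
eef_rot: [0.676, 0.737, -0.003, 0.0]
ft_force: [-0.1, 0.4, 1.6]
width: 0.0562
```

Run:
```python
from h import *
from bench import r,viewer
for n in('top','scene'): d=grab(viewer,n,'1')
st=r.read_state();go(st,450,301,44,95.1)
for n,c in(('top',(243,201)),('scene',(405,190))):
    d=load(n,'1'); x,y=c; im=d['img'][y-50:y+50,x-65:x+65]
    big=cv2.resize(im,None,fx=4,fy=4,interpolation=cv2.INTER_CUBIC)
    p=proj(d,[st['ee_pos']+[0,0,-.008]])[0]; cv2.circle(big,tuple(((p-[x-65,y-50]+.5)*4).astype(int)),5,(0,0,255),1)
    cv2.imwrite(f'pics/c1_{n}.png',big)
a=cv2.imread('pics/c1_top.png');b=cv2.imread('pics/c1_scene.png')
cv2.imwrite('pics/m1.png',cv2.resize(np.hstack([a,b]),(800,308)))
```

```text
t 1.2 pos [449.2 301.7 110.8] F [-0.2  0.3 -0.4] w 56.4
xyz [-0.7  0.8 66.8] rot [-0.03  0.05  0.02]
```

View pics/m1.png

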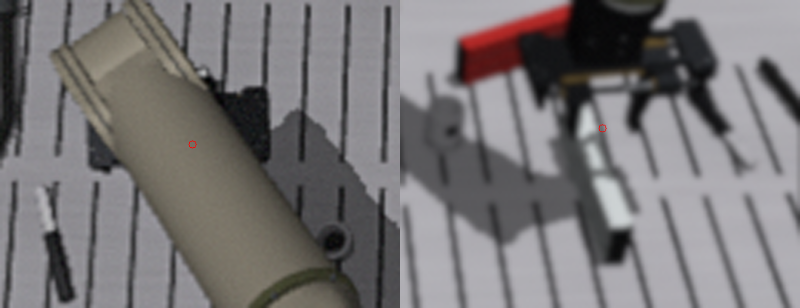

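The jaws straddle the bar in the scene view: fingers at crop (575,130) and (638,125), with the bar running (590,115)-(618,220) below them. I'll descend and grip.

Call:
apply_moves --increments '[{"xyz": [-0.5,1,25],"rotation": [0,0,0],"grip": 90},{"xyz": [-0.5,1,50],"rotation": [0,0,0],"grip": 90},{"xyz": [-0.5,1,67],"rotation": [0,0,0],"grip": 90},{"xyz": [-0.5,1,67],"rotation": [0,0,0],"grip": 90}]'

```text
time: 1.7
ee_pos: [0.4495, 0.3017, 0.0434]
eef_rot: [0.674, 0.738, -0.001, -0.0]
ft_force: [1.1, -0.6, 0.9]
width: 0.0564
```

Call:
apply_moves --increments '[{"xyz": [0,0,0],"rotation": [0,0,0],"grip": 170},{"xyz": [0,0,0],"rotation": [0,0,0],"grip": 200},{"xyz": [0,0,0],"rotation": [0,0,0],"grip": 240},{"xyz": [0,0,0],"rotation": [0,0,0],"grip": 240}]' --squeeze 30

```text
time: 2.2
ee_pos: [0.4496, 0.3018, 0.0437]
eef_rot: [0.674, 0.738, -0.001, -0.0]
ft_force: [-0.6, 0.2, -0.1]
width: 0.0244
```

Run:
```python
from h import *
from bench import r,viewer
st=r.read_state();go(st,450,301,110,95.1)
print(R.from_quat(st['eef_rot']).as_matrix().round(4))
```

```text
t 2.2 pos [449.6 301.8  43.7] F [-0.6  0.2 -0.1] w 24.4
xyz [ -0.9   0.2 -66.3] rot [-0.08  0.06  0.07]
[[-0.0902  0.9959 -0.0013]
 [ 0.9959  0.0902 -0.0011]
 [-0.001  -0.0014 -1.    ]]
```

Call:
apply_moves --increments '[{"xyz": [0,0,-30],"rotation": [0,0,0],"grip": 240},{"xyz": [0,0,-60],"rotation": [0,0,0],"grip": 240},{"xyz": [0,0,-90],"rotation": [0,0,0],"grip": 240},{"xyz": [0,0,-106],"rotation": [0,0,0],"grip": 240}]'

```text
time: 2.7
ee_pos: [0.4499, 0.302, 0.1508]
eef_rot: [0.675, 0.738, -0.0, -0.0]
ft_force: [0.2, 0.2, -4.5]
width: 0.0238
```

```bash
cat >> h.py <<'E'
th=np.radians(13.5);ex=np.array([np.cos(th),np.sin(th)]);ey=np.array([-ex[1],ex[0]]);O=np.array([538,-24.7])
def F(x,y): return O+x*ex+y*ey
def fix(p): q=np.array(p)[:2]*1000-O; return np.array([q@ex,q@ey]).round(1)
E
python3 - <<'E'
from h import *
from bench import r,viewer
st=r.read_state();p=F(0,-30);print(p,fix(st['ee_pos']));go(st,*p,150,103.5)
E
```

```text
[545.00336092 -53.87109761] [ -9.4 338.2]
t 2.7 pos [449.9 302.  150.8] F [ 0.2  0.2 -4.5] w 23.8
xyz [-363.    62.6    0.9] rot [-0.04  0.03 -8.33]
```

Call:
apply_moves --increments '[{"xyz": [-30,5,0],"rotation": [0,0,0],"grip": 240},{"xyz": [-75,13,0],"rotation": [0,0,-2],"grip": 240},{"xyz": [-125,22,0],"rotation": [0,0,-4],"grip": 240},{"xyz": [-175,30,0],"rotation": [0,0,-6],"grip": 240},{"xyz": [-220,38,0],"rotation": [0,0,-8.3],"grip": 240}]'

```text
time: 3.32
ee_pos: [0.5073, 0.0842, 0.1501]
eef_rot: [0.619, 0.785, -0.001, -0.0]
ft_force: [-0.3, -0.2, -4.1]
width: 0.0236
```

Run:
```python
from h import *
from bench import r,viewer
st=r.read_state();p=F(0,-30);go(st,*p,130,103.5)
```

```text
t 3.33 pos [507.3  84.2 150.1] F [-0.3 -0.2 -4.1] w 23.6
xyz [-143.1    4.5   20.2] rot [-0.11  0.04  0.01]
```

Call:
apply_moves --increments '[{"xyz": [-40,1,0],"rotation": [0,0,0],"grip": 240},{"xyz": [-80,2,0],"rotation": [0,0,0],"grip": 240},{"xyz": [-120,4,10],"rotation": [0,0,0],"grip": 240},{"xyz": [-143,4.5,20],"rotation": [0,0,0],"grip": 240},{"xyz": [-143,4.5,20],"rotation": [0,0,0],"grip": 240}]'

```text
time: 3.95
ee_pos: [0.544, -0.0561, 0.1286]
eef_rot: [0.62, 0.784, -0.002, -0.001]
ft_force: [0.1, 0.9, -3.6]
width: 0.0238
```

Run:
```python
from h import *
from bench import r,viewer
for n in('top','scene'): d=grab(viewer,n,'2')
st=r.read_state();go(st,*F(0,-30),72,103.5);print(fix(st['ee_pos']))
a=load('top','2')['img'][110:250,270:440];b=load('scene','2')['img'][150:290,200:370]
cv2.imwrite('pics/m2.png',cv2.resize(np.hstack([a,b]),(800,330),interpolation=cv2.INTER_CUBIC))
```

```text
t 4.05 pos [544.6 -53.3 129.6] F [ 0.7 -0.  -4.4] w 23.7
xyz [-0.7  0.5 57.5] rot [-0.19  0.    0.01]
[ -0.3 -29.3]
```

View pics/m2.png

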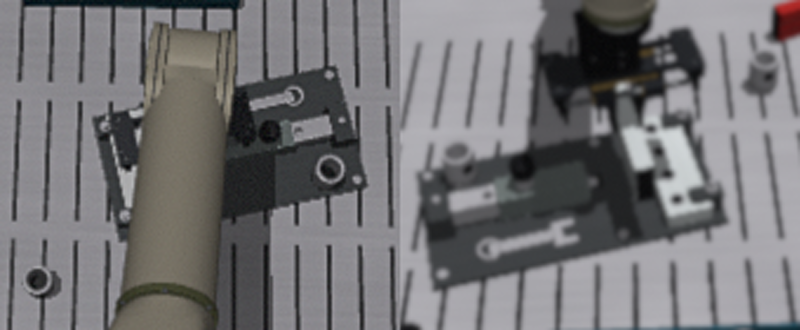

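The bar hangs parallel to the block in the scene crop (650,110), clear of the pad. I'll lower it to just above the plate.

Call:
apply_moves --increments '[{"xyz": [-0.5,0.5,25],"rotation": [-0.2,0,0],"grip": 240},{"xyz": [-0.5,0.5,50],"rotation": [-0.2,0,0],"grip": 240},{"xyz": [-0.5,0.5,70],"rotation": [-0.2,0,0],"grip": 240},{"xyz": [-0.5,0.5,75],"rotation": [-0.2,0,0],"grip": 240},{"xyz": [-0.5,0.5,75],"rotation": [-0.2,0,0],"grip": 240}]'

```text
time: 4.68
ee_pos: [0.5451, -0.053, 0.0549]
eef_rot: [0.619, 0.786, 0.0, 0.0]
ft_force: [-0.3, 0.2, -3.8]
width: 0.024
```

Run:
```python
from h import *
from bench import r,viewer
st=r.read_state();go(st,*F(0,-30),52,103.5);print(fix(st['ee_pos']))
```

```text
t 4.67 pos [545.1 -53.   54.9] F [-0.3  0.2 -3.8] w 24.0
xyz [-0.8 -0.3  2.9] rot [ 0.02 -0.01  0.06]
[  0.3 -29.2]
```

Call:
apply_moves --increments '[{"xyz": [5,0,1.5],"rotation": [0,0,0],"grip": 240},{"xyz": [10,0,2],"rotation": [0,0,0],"grip": 240},{"xyz": [13,0,2.5],"rotation": [0,0,0],"grip": 240},{"xyz": [13,0,2.5],"rotation": [0,0,0],"grip": 240}]'

```text
time: 5.18
ee_pos: [0.542, -0.04, 0.0525]
eef_rot: [0.618, 0.786, 0.0, 0.0]
ft_force: [-0.2, 0.2, -4.4]
width: 0.0239
```

Call:
apply_moves --increments '[{"xyz": [2,0,0.5],"rotation": [0,0,0],"grip": 240},{"xyz": [2,0,0.5],"rotation": [0,0,0],"grip": 240}]'

```text
time: 5.42
ee_pos: [0.5415, -0.0379, 0.052]
eef_rot: [0.618, 0.786, 0.0, -0.0]
ft_force: [-0.5, 0.0, -4.1]
width: 0.0237
```

Run:
```python
from h import *
from bench import r,viewer
st=r.read_state();go(st,*F(0,-12),52,103.5);print(fix(st['ee_pos']))
```

```text
t 5.42 pos [541.5 -37.9  52. ] F [-0.5  0.  -4.1] w 23.7
xyz [ 1.6 -0.3 -0. ] rot [ 0.02 -0.02  0.11]
[  0.3 -13.6]
```

Call:
apply_moves --increments '[{"xyz": [1,0,0.2],"rotation": [0,0,0],"grip": 240},{"xyz": [1.5,0,0.4],"rotation": [0,0,0],"grip": 240},{"xyz": [1.5,0,0.4],"rotation": [0,0,0],"grip": 240}]'

```text
time: 5.8
ee_pos: [0.5412, -0.0365, 0.0517]
eef_rot: [0.618, 0.786, 0.0, 0.0]
ft_force: [0.0, -0.7, -2.5]
width: 0.0237
```

Call:
apply_moves --increments '[{"xyz": [1,0,0.2],"rotation": [0,0,0],"grip": 240},{"xyz": [1,0,0.4],"rotation": [0,0,0],"grip": 240}]'

```text
time: 6.05
ee_pos: [0.5412, -0.036, 0.0516]
eef_rot: [0.618, 0.786, 0.0, 0.0]
ft_force: [-2.1, -3.3, 3.8]
width: 0.0238
```

Call:
apply_moves --increments '[{"xyz": [1,0,0],"rotation": [0,0,0],"grip": 240},{"xyz": [1.2,0,0],"rotation": [0,0,0],"grip": 240}]'

```text
time: 6.3
ee_pos: [0.5412, -0.0359, 0.0517]
eef_rot: [0.619, 0.786, -0.0, 0.001]
ft_force: [1.8, -6.2, -2.6]
width: 0.0237
```

Run:
```python
from h import *
from bench import r,viewer
st=r.read_state();go(st,*F(0,-12),52,103.5);print(fix(st['ee_pos']),st['torque'].round(2))
```

```text
t 6.3 pos [541.2 -35.9  51.7] F [ 1.8 -6.2 -2.6] w 23.7
xyz [-0.4 -0.5 -0.3] rot [0.08 0.1  0.05]
[  0.5 -11.6] [-1.43 -0.23  0.14]
```

Call:
apply_moves --increments '[{"xyz": [0.8,0,0.8],"rotation": [0,0,0],"grip": 240},{"xyz": [0.8,0,1],"rotation": [0,0,0],"grip": 240}]'

```text
time: 6.55
ee_pos: [0.5412, -0.0359, 0.0516]
eef_rot: [0.619, 0.785, -0.0, 0.001]
ft_force: [-5.1, -4.2, 11.8]
width: 0.0238
```

Call:
apply_moves --increments '[{"xyz": [0,0,0],"rotation": [0,0,0],"grip": 165},{"xyz": [0,0,0],"rotation": [0,0,0],"grip": 140},{"xyz": [0,0,0],"rotation": [0,0,0],"grip": 120}]'

```text
time: 6.92
ee_pos: [0.5413, -0.0355, 0.0516]
eef_rot: [0.619, 0.786, 0.0, 0.001]
ft_force: [1.1, -0.5, -0.2]
width: 0.0412
```

Run:
```python
from h import *
from bench import r,viewer
st=r.read_state();go(st,*F(0,-12),110,103.5);print(fix(st['ee_pos']),st['torque'].round(2))
```

```text
t 6.92 pos [541.3 -35.5  51.6] F [ 1.1 -0.5 -0.2] w 41.2
xyz [ -0.8  -0.6 -58.4] rot [0.11 0.12 0.04]
[  0.7 -11.3] [ 0.06  0.01 -0.05]
```

Call:
apply_moves --increments '[{"xyz": [0,0,-15],"rotation": [0,0,0],"grip": 120},{"xyz": [0,0,-45],"rotation": [0,0,0],"grip": 120},{"xyz": [-20,0,-85],"rotation": [0,0,0],"grip": 70},{"xyz": [-70,0,-95],"rotation": [0,0,0],"grip": 70},{"xyz": [-120,0,-95],"rotation": [0,0,0],"grip": 70}]'

```text
time: 7.55
ee_pos: [0.5704, -0.153, 0.1495]
eef_rot: [0.618, 0.786, 0.001, 0.003]
ft_force: [0.9, -0.3, -1.1]
width: 0.0619
```

Call:
apply_moves --increments '[{"xyz": [-38,-1,0],"rotation": [0,0,0],"grip": 70},{"xyz": [-38,-1,0],"rotation": [0,0,0],"grip": 70},{"xyz": [-38,-1,0],"rotation": [0,0,0],"grip": 70}]'

```text
time: 7.92
ee_pos: [0.5785, -0.1893, 0.15]
eef_rot: [0.618, 0.786, 0.002, 0.003]
ft_force: [-0.9, -0.3, -0.0]
width: 0.063
```

Run:
```python
from h import *
from bench import r,viewer
for n in('top','scene'): d=grab(viewer,n,'3')
st=r.read_state();print(fix(st['ee_pos']));go(st,*F(0,-170),110,103.5)
a=load('top','3')['img'][110:250,270:440];b=load('scene','3')['img'][150:290,200:370]
cv2.imwrite('pics/m3.png',cv2.resize(np.hstack([a,b]),(800,330),interpolation=cv2.INTER_CUBIC))
for n in('top','scene'):
    d=load(n,'3')
    for nm,q,p in(('y-',-24,1),('y+',0,-1)):
        xs=np.arange(-80,81,8.);e=np.array([edge(d,F(x,q),ey,8,.068,p)[0] for x in xs])
        ok=abs(e-np.median(e))<3;f=np.polyfit(xs[ok],e[ok],1);print(n,nm,f[1].round(2),np.degrees(f[0]).round(2),e)
    print([edge(d,F(100*q,-12),ex,14,.068,-q)[0] for q in(-1,1)])
```

```text
[   1.2 -168.8]
t 8.03 pos [ 578.6 -188.6  149.9] F [-0.2 -0.1 -0.1] w 63.3
xyz [-1.1 -1.5 39.9] rot [0.33 0.12 0.22]
top y- 0.36 0.2 [ 0.5  -0.5   0.5  -0.25  0.5  -0.25  0.5   0.25  0.5   0.25  0.5   1.
  0.5  -0.25  0.5  -0.25  0.5   1.    0.5   0.5   1.  ]
top y+ -1.11 0.17 [-1.5  -0.75 -1.5  -1.25 -1.5  -1.   -1.5  -0.5  -1.5  -1.   -1.5  -0.75
 -1.75 -0.5  -1.5  -0.75 -1.5  -0.5  -1.5  -0.25 -0.75]
[np.float64(1.0), np.float64(-4.5)]
scene y- -0.7 -0.6 [ 2.25  1.5   1.5   0.5  -1.   -0.25 -1.75 -0.75 -2.25 -1.25 -0.5  -1.75
 -1.   -0.5  -1.5  -1.   -0.25 -1.5  -1.   -0.25 -1.75]
scene y+ 2.98 0.49 [-0.75  0.25 -1.25 -0.25  0.5   2.75  3.75  5.    4.25 -8.    5.    3.
  3.75  1.75 -5.    8.    4.5   2.75  0.5  -3.25  4.5 ]
[np.float64(10.25), np.float64(5.0)]
```

View pics/m3.png

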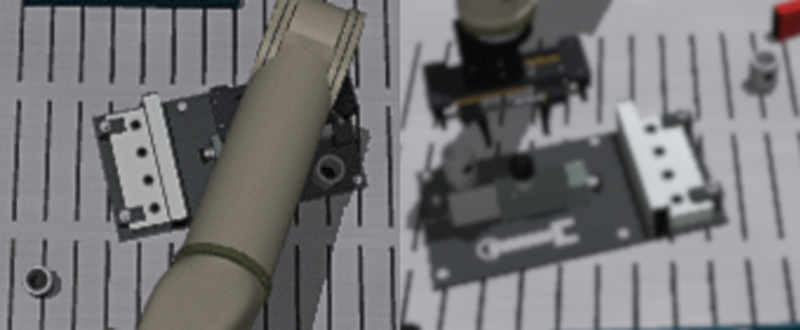

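The bar is flush and parallel: 0.2° in the top view, edge offsets under 1.2 mm. The knob is at scene crop (522,167), between the fingers at (485,125) and (545,120). I'll lower over the knob.

Call:
apply_moves --increments '[{"xyz": [-1,-1.5,20],"rotation": [0.3,0.1,0.2],"grip": 70},{"xyz": [-1,-1.5,45],"rotation": [0.3,0.1,0.2],"grip": 70},{"xyz": [-1,-1.5,65],"rotation": [0.3,0.1,0.2],"grip": 70},{"xyz": [-1,-1.5,72],"rotation": [0.3,0.1,0.2],"grip": 70},{"xyz": [-1,-1.5,72],"rotation": [0.3,0.1,0.2],"grip": 70}]'

```text
time: 8.65
ee_pos: [0.5777, -0.1898, 0.0775]
eef_rot: [0.619, 0.786, -0.0, 0.0]
ft_force: [-0.3, -0.3, 0.7]
width: 0.0632
```

Run:
```python
from h import *
from bench import r,viewer
d=grab(viewer,'scene','4')
st=r.read_state();print(fix(st['ee_pos']));go(st,*F(0,-170),77,103.5)
cv2.imwrite('pics/m4.png',cv2.resize(d['img'][170:270,190:340],(750,500),interpolation=cv2.INTER_CUBIC))
```

```text
[   0.4 -170.1]
t 8.7 pos [ 578.1 -190.    78.2] F [ 0.6 -1.3 -0.1] w 62.8
xyz [ 0.1 -0.4  1.2] rot [0.05 0.04 0.03]
```

View pics/m4.png

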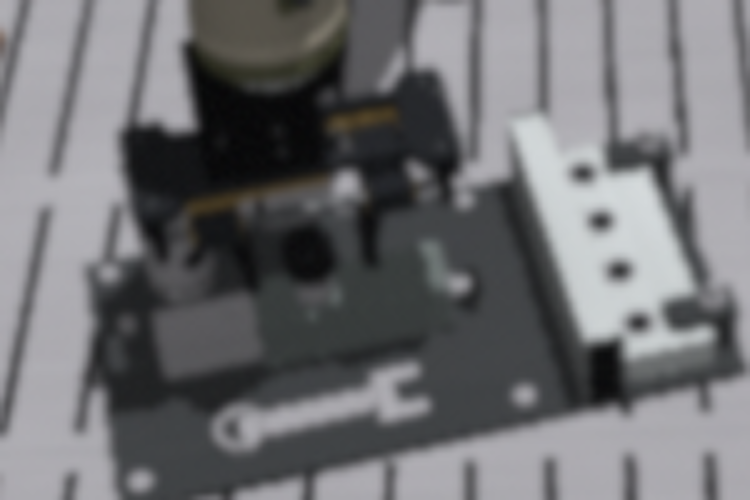

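The knob at crop (310,250) sits midway between the fingers at (245,250) and (370,245). I'll close on it.

Call:
apply_moves --increments '[{"xyz": [0,0,1],"rotation": [0,0,0],"grip": 120},{"xyz": [0,0,1],"rotation": [0,0,0],"grip": 160},{"xyz": [0,0,1],"rotation": [0,0,0],"grip": 230},{"xyz": [0,0,1],"rotation": [0,0,0],"grip": 230}]' --squeeze 45

```text
time: 9.2
ee_pos: [0.5781, -0.19, 0.0774]
eef_rot: [0.619, 0.785, 0.0, 0.001]
ft_force: [-0.6, 1.7, 2.1]
width: 0.0307
```

Run:
```python
from h import *
from bench import r,viewer
st=r.read_state();print(fix(st['ee_pos']));go(st,*F(0,-170),77,103.5)
```

```text
[   0.4 -170.1]
t 9.2 pos [ 578.1 -190.    77.4] F [-0.6  1.7  2.1] w 30.7
xyz [ 0.1 -0.4  0.4] rot [0.06 0.03 0.03]
```

Call:
apply_moves --increments '[{"xyz": [0,0,-4],"rotation": [0,0,0],"grip": 230},{"xyz": [0,0,-9],"rotation": [0,0,0],"grip": 230},{"xyz": [0,0,-12.5],"rotation": [0,0,0],"grip": 230},{"xyz": [0,0,-12.5],"rotation": [0,0,0],"grip": 230}]'

```text
time: 9.7
ee_pos: [0.578, -0.1899, 0.0898]
eef_rot: [0.619, 0.785, 0.0, 0.0]
ft_force: [4.0, -1.8, -12.3]
width: 0.0305
```

Run:
```python
from h import *
from bench import r,viewer
d=grab(viewer,'scene','5')
st=r.read_state();print(fix(st['ee_pos']));go(st,*F(0,-120),90,103.5)
cv2.imwrite('pics/m5.png',cv2.resize(d['img'][170:270,190:340],(750,500),interpolation=cv2.INTER_CUBIC))
```

```text
[   0.3 -169.9]
t 9.75 pos [ 578.  -189.9   89.6] F [  4.5  -1.5 -10.9] w 30.6
xyz [49.9 -0.3 -0.5] rot [0.04 0.03 0.03]
```

View pics/m5.png

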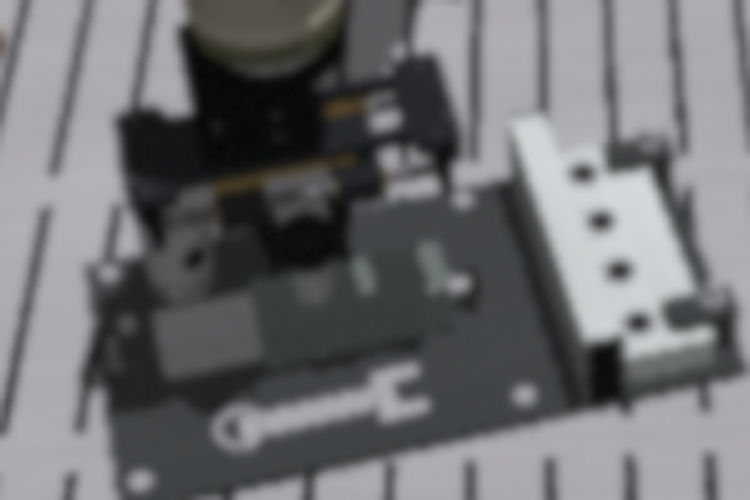

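Call:
apply_moves --increments '[{"xyz": [8,0,0],"rotation": [0,0,0],"grip": 230},{"xyz": [18,0,0],"rotation": [0,0,0],"grip": 230},{"xyz": [28,0,0],"rotation": [0,0,0],"grip": 230},{"xyz": [38,0,0],"rotation": [0,0,0],"grip": 230},{"xyz": [43,0,0],"rotation": [0,0,0],"grip": 230}]'

```text
time: 10.38
ee_pos: [0.5678, -0.1477, 0.0894]
eef_rot: [0.619, 0.786, 0.0, 0.0]
ft_force: [5.4, -1.9, -12.5]
width: 0.0305
```

Run:
```python
from h import *
from bench import r,viewer
st=r.read_state();print(fix(st['ee_pos']));go(st,*F(0,-120),90,103.5)
```

```text
[   0.3 -126.5]
t 10.38 pos [ 567.8 -147.7   89.4] F [  5.4  -1.9 -12.5] w 30.5
xyz [ 6.5 -0.2 -0.6] rot [0.03 0.03 0.05]
```

Call:
apply_moves --increments '[{"xyz": [3.5,0,0],"rotation": [0,0,0],"grip": 230},{"xyz": [6.5,0,0],"rotation": [0,0,0],"grip": 230},{"xyz": [6.5,0,0],"rotation": [0,0,0],"grip": 230}]'

```text
time: 10.75
ee_pos: [0.5665, -0.1422, 0.0895]
eef_rot: [0.619, 0.785, -0.0, 0.001]
ft_force: [5.2, -3.7, -11.0]
width: 0.0305
```

Run:
```python
from h import *
from bench import r,viewer
st=r.read_state();print(fix(st['ee_pos']));go(st,*F(0,-120),77,103.5)
```

```text
[   0.3 -120.9]
t 10.75 pos [ 566.5 -142.2   89.5] F [  5.2  -3.7 -11. ] w 30.5
xyz [ 1.  -0.3 12.5] rot [0.06 0.1  0.02]
```

Call:
apply_moves --increments '[{"xyz": [1.2,0,0],"rotation": [0,0,0],"grip": 230},{"xyz": [1.2,0,3],"rotation": [0,0,0],"grip": 230},{"xyz": [1.2,0,7],"rotation": [0,0,0],"grip": 230},{"xyz": [1.2,0,11],"rotation": [0,0,0],"grip": 230},{"xyz": [1.2,0,12.5],"rotation": [0,0,0],"grip": 230}]'

```text
time: 11.38
ee_pos: [0.5665, -0.1422, 0.0774]
eef_rot: [0.619, 0.785, -0.0, 0.002]
ft_force: [1.9, -3.1, -3.5]
width: 0.0302
```

Run:
```python
from h import *
from bench import r,viewer
st=r.read_state();print(fix(st['ee_pos']));go(st,*F(0,-120),77,103.5)
```

```text
[   0.3 -121. ]
t 11.38 pos [ 566.5 -142.2   77.4] F [ 1.9 -3.1 -3.5] w 30.2
xyz [ 1.  -0.3  0.4] rot [ 0.1   0.17 -0.04]
```

Call:
apply_moves --increments '[{"xyz": [0.5,0,0.6],"rotation": [0,0,0],"grip": 230},{"xyz": [0.5,0,0.8],"rotation": [0,0,0],"grip": 230},{"xyz": [0.5,0,0.8],"rotation": [0,0,0],"grip": 230}]'

```text
time: 11.75
ee_pos: [0.5667, -0.1422, 0.0773]
eef_rot: [0.619, 0.785, -0.0, 0.002]
ft_force: [-0.7, -2.9, 3.0]
width: 0.0307
```

Run:
```python
from h import *
from bench import r,viewer
d=grab(viewer,'scene','6');t=grab(viewer,'top','6')
st=r.read_state();print(fix(st['ee_pos']));go(st,*F(0,-120),77,103.5)
a=t['img'][120:230,290:440];b=d['img'][170:280,190:340]
cv2.imwrite('pics/m6.png',cv2.resize(np.hstack([a,b]),(800,293),interpolation=cv2.INTER_CUBIC))
for n in('top','scene'):
    d=load(n,'6')
    for nm,q,p in(('y-',-24,1),('y+',0,-1)):
        xs=np.arange(-80,81,8.);e=np.array([edge(d,F(x,q),ey,8,.068,p)[0] for x in xs])
        ok=abs(e-np.median(e))<3;f=np.polyfit(xs[ok],e[ok],1);print(n,nm,f[1].round(2),np.degrees(f[0]).round(2))
```

```text
[   0.4 -121. ]
t 11.85 pos [ 566.7 -142.2   77.3] F [-0.8 -3.   4.3] w 30.5
xyz [ 1.  -0.5  0.3] rot [ 0.14  0.2  -0.06]
top y- 0.87 -0.18
top y+ -1.04 0.07
scene y- -1.18 -0.11
scene y+ 3.43 0.41
```

View pics/m6.png

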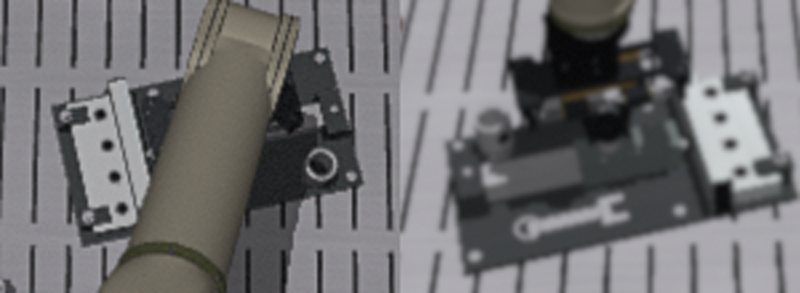

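The pin bottoms at the same height as at the start (77.3 mm, with the force turning from -3.5 to +4 N). The section has moved 49 mm, and the bar is still flush and parallel. I'll hand in.

Run:
```python
from bench import r
print(r.close_job())
```

```text
the job is handed in; nothing more can be done
None
```

The job is done and handed in. The straightedge is flush on the base plate, the stop is on the next hole with the pin home, and the gripper is still holding the knob. It took about 12 s of the 53 s allowed.

**What I did:** I gripped the silver straightedge at its middle and set it on the plate against the block face until I felt contact at fixture y of about -11.6 mm. I then pulled the knob up about 12.4 mm, slid the stop 49 mm and let the pin down.

**Last checks:**
- **Pin:** the knob bottoms at the same height as before the pull (77.3 against 77.4 mm). Pressing lightly turned the vertical force from -3.5 to +4 N with almost no further travel.
- **Stop:** it moved 49.1 mm against the nominal 50, which is within the hole's play of 1.2 mm each way.
- **Straightedge:** the top view shows it parallel within about 0.2° and its edges within about 1 mm of where they should be.
- **Grip:** the fingers were closed on the knob at 30.5 mm, with the squeeze set to 45 N.
- **Bystanders:** by eye in the last pictures, the sleeve and spanner beside the stop have not moved. I did not measure any of the bystanders.

**Disagreements and gaps:**
- **Cameras:** the two views differ by about 6–8 mm along the fixture's x axis, so I relied mostly on the top view there. Centring has a 40 mm allowance.
- **Block-side edge:** in the scene view, the straightedge's edge next to the block was too noisy to use (about 3 mm off).
- **Pad force:** I did not measure the pad's force on the straightedge directly. I inferred it from the stop's position and about 3 N pushing back on the tool.

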